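# Refit the hob knob and hold it pressed in

## Task

The milk pan is waiting on one of the hob's two burners: pick up the loose hob knob, turn it so that its D-shaped bore matches the flat of the spindle in front of the burner under the pan, and push it fully onto that spindle. Then press knob and spindle fully in, as for lighting the gas, and keep pressing: finish while the fingers are still holding the knob pressed in. Leave the pan, the burner cover and the loose things standing about on the counter where they are.

Things in the scene. Friction and masses are not known exactly. Their poses are not given: they have to be found in the camera images.
- knob: The loose hob knob, black plastic, 30 to 65 g, upright on the counter right of the hob. Origin: centre of its underside, z up. Round skirt 44 mm across, z 0 to 20 mm; above it a grip bar 12 mm wide (y) and 40 mm long (x), centred on the axis, z 20 to 42 mm, to be pinched across its width. A pointer nose sticks out of the skirt at +x; a white line marks the +x half of the bar's top.
- knob_pointer (a point): Tip of the knob's pointer nose: 36 mm from the knob's axis on its +x side, 16 mm above its underside (the nose spans z 12 to 20 mm).
- knob_bore (a point): Closed inner end of the knob's blind D-shaped bore, on its axis, 16 mm above its underside, where the bore opens. The bore is 16 mm across, its flat on the knob's +x (pointer) side, 3.0 mm from the axis. Axes as the knob's.
- spindle_left_tip (a point): Top centre of the hob's left (+y) spindle, a bare upright brass D-shaft 15 mm across, 88 mm above the counter, its top 1 mm chamfered. Flat 2.5 mm from the axis on the point's +x side; z up. It cannot turn. It works the left burner, straight behind it. The knob fits when its +x points as this +x (0.1 rad off is easy, 0.3 jams); fully on, this tip meets the end of the bore. Moves down with the spindle.
- spindle_right_tip (a point): The same for the hob's right (-y) spindle, which works the right burner, straight behind it; its flat may point another way.
- tap_left: Black collar fixed round the foot of the left spindle, 48 mm across, 4 mm thick, on the hob's deck, with a pointed tab that reaches 46 mm from the axis at its +x, the side of the spindle's flat. Origin: on the axis at deck height; the spindle stands 24 mm above the collar. With the knob fully on, its underside is 8 mm above the collar and its pointer is over the tab.
- tap_right: The same for the right spindle.
- spindle_left (a joint): How far the left spindle is pressed in: 0 is out, 0.006 m is fully in (hard stop). It springs back: about 4 N starts it, 10 N holds it fully in.
- spindle_right (a joint): The same for the right spindle.
- burner_left (a point): Centre of the left burner's pan support, at the height of its top (88 mm above the counter), 170 mm behind the left spindle.
- burner_right (a point): The same for the right burner. The two burners are 240 mm apart, and so are the spindles.
- hob: Two-burner steel table-top gas hob, fixed, 320 mm deep (x), 480 mm wide (y); deck 60 mm above the counter. Origin: centre of its underside; -x is its front edge, nearest the robot, where the spindles are.
- pan: Small aluminium milk pan, 140 mm across, 55 mm tall, standing on one of the two burners. Origin: centre of its underside; black handle along local +x out to 198 mm, 63 mm high.
- cover: Flat round steel burner cover, 156 mm across, 12 mm thick, lying on the other burner. Origin: centre of its underside.
- cup: Bystander: single blue plastic cup, 60 mm across, 55 mm tall, on the counter to the right of the knob. Origin: centre of its underside.
- egg_cup: Bystander: white egg cup, 48 mm across, 62 mm tall, on the counter beyond the knob. Origin: centre of its underside.
- salt: Bystander: glass salt jar, 42 mm across, 75 mm tall, on the counter between the robot and the hob. Origin: centre of its underside.
- mug: Bystander: blue mug, 80 mm across, 90 mm tall, on the counter near the robot's left. Origin: centre of its underside.
Things that resemble listed ones, but are neither listed nor needed, are in the scene too. Leave any pink or red look-alike of the knob alone.

How it is judged (in metres and radians):
At the end, for the whole second after the job is handed in: Knob on the spindle of the pan's burner: axes within 2.5 mm, tip 13.5 mm or more into the bore, upright within 0.12 rad, pointer over the tab within 0.35 rad; spindle pressed in over 4 of 6 mm with the fingers on the knob (over 2 N) through the last second; other things within 30 mm of their start (((horizontal distance between pan and burner_left below 0.05 m and horizontal distance between knob and spindle_left_tip below 0.0025 m and z of knob in the frame of spindle_left_tip below -0.0135 m and x of knob_pointer in the frame of spindle_left_tip above 0.03 m and angle between the x axis of knob and the x axis of spindle_left_tip, either way round below 0.35 rad and angle between knob's own z axis and vertical below 0.12 rad and value of joint spindle_left above 0.004 m) or (horizontal distance between pan and burner_right below 0.05 m and horizontal distance between knob and spindle_right_tip below 0.0025 m and z of knob in the frame of spindle_right_tip below -0.0135 m and x of knob_pointer in the frame of spindle_right_tip above 0.03 m and angle between the x axis of knob and the x axis of spindle_right_tip, either way round below 0.35 rad and angle between knob's own z axis and vertical below 0.12 rad and value of joint spindle_right above 0.004 m)) and contact force between the fingers and knob above 2 N); the arm keeps its last pose, push and grip.
It fails at once if the pan or the burner cover is shifted by more than 30 mm (distance of any of pan, cover from where it was at the start of the episode above 0.03 m).
It fails at once if another loose thing on the counter is shifted by more than 30 mm (distance of any of cup, egg_cup, salt, mug from where it was at the start of the episode above 0.03 m).
It also fails if it takes over 38 s, if anything falls off the work surface, if the arm or the gripper's body presses on something with over 40 N, if the wrist force passes 120 N, or if a joint passes its speed limit or range.

## Robot

A 6-joint arm with a two-finger parallel gripper is mounted at the origin on the work surface. World frame = base frame: x ahead of the robot, y to its left, z up, the work surface at z = 0. Lengths are in mm, angles in rad, forces in N, time in s.
With the tool pointing down it reaches from about 400 to 925 mm from the base axis. Payload 12.5 kg.
Tool frame: the origin (TCP) lies on the centre line of the jaws, within the pads' length; the fingertips stand 8 mm ahead of it and the grasp point (between the pads) lies 11 mm behind it; z points along the fingers, x is the direction in which the jaws open and shut, and the axes are right-handed (so a half turn about z gives the same grasp; the last joint's range is limited). The gripper opens to 95 mm and grips with 3 to 60 N. Pads are 20 mm wide; open, the fingers measure 119 mm over their backs; the gripper's body (75 mm by 180 mm) begins 59 mm behind the grasp point.
Start: joints at [-1.281, 0.491, 1.559, -0, 1.092, -0.106], TCP at [240.99, -576.688, 222.661] pointing down, gripper open.
Joint ranges: [-3.1, 3.1], [-0.84, 2.19], [0.05, 2.79], [-1.13, 4.28], [0.06, 2.93], [-2.69, 2.69]. Speed limits (rad/s): [2.22, 2.22, 2.79, 3.14, 3.14, 3.14].

## Interface

Orientations are given as [roll, pitch, yaw] about the fixed x, y, z axes, in that order (R = Rz(yaw) Ry(pitch) Rx(roll)).
In Python, from cell import env gives the robot as it stands. The module is installed in compiled form; this text tells all that it offers.
- The arm moves only by the tool send_rows, never from a script. Its argument "moves" is a list that holds one entry, the list of rows, each a list of 6 numbers: the shift along the tool's x, y, z as a fraction of full scale, then the turn, a rotation vector about the tool's x, y, z as a fraction of full scale. A call has 1 to 12 rows; each row is the pose to reach, as a shift and turn from the pose commanded when the call began, along the tool's axes at that moment; what a row does not reach only later rows make up. Full scale, the value 1, is 0.3 m for a shift and 90 degrees for a turn. A row lasts 1/12 s, in which the tool goes at most 41.7 mm and 7.16 degrees, less where a joint would pass 70% of its speed; a pose out of reach is approached as far as the arm can. A call with a number of a shift or a turn outside -1 to 1 is refused whole. A call with a gripper value outside its range is refused whole. "grip" is the gripper's target within -1 to 1 (shut at 1, half-way at 0, fully open at -1), set as the call begins (left out, the last holds). The fingers move at their own pace and stop on an object; the grip force is fixed at half the most. Time passes only in rows, so rows that repeat a pose let the fingers close. It gives the time, the measured TCP pose, the force and the opening at its end, in the units of the state.
- env.state(): the state, without advancing time (a new reading comes with each control period).
- env.read_camera(name): name is "scene" or "top"; returns a dict with "image" (420x560x3 uint8, red, green, blue), "mtx" (3x3 intrinsics, pixels), "T" (4x4, takes a point from camera to world coordinates). Camera axes: x right, y up, looking along -z (the intrinsics and any distortion apply to the point x, -y, -z); pixel columns grow to the right and rows downward; lengths in mm; the calibration is good to about 2 mm. A picture is of the moment at which its call begins. There is no depth.
- env.job_done(): hands the job in, once; it reports no verdict.
Trained networks look in the newest picture that a camera, given by its name, has taken for a name from the list of things; names that differ only in an ending like _2 or _b are one class to them, and where a whole thing is asked for, a point or a joint stands for the part that bears it (a point fixed in the world has none). Each returns a list of dicts, best first, with "confidence" (0 to 1); they miss things now and then, are a little off and sometimes report something else, mostly with a low value. They report only what shows in the picture. A call takes as long as a camera call. They do not tell look-alikes from the thing itself.
- env.look_for(camera, thing): "xy" ([column, row] in pixels, amid what is visible of it).
- env.outline_of(camera, thing): "region" (420x560 bool, what is visible of it) and "xy" ([column, row] in pixels, amid what is visible of it).
The state is a dict: "t": time; "joints": joint angles; "qvel": joint speeds; "tau": joint torques, N m; "eef_pos": TCP position; "tcp_rot": TCP orientation; "ft_force": force on the tool from outside, world axes, zero at the start; "moment": the same for the moment, N m; "opening": opening from 0.0 (shut) to 1.0 (fully open).
Only numpy, scipy, OpenCV 4.12 (cv2) and the standard library are available. Lean on these libraries where they do the work, as an engineer would, in place of code of your own. Each camera call takes 0.05 s, during which the arm holds its last target. There are 200 camera calls.

## Working session

There is one attempt and no reset: what is moved stays moved. The work goes in short steps, Python scripts to look and compute and a tool call to move; the robot and the scene stay as the last step left them, time stands still between calls to the robot, and variables do not carry over. Pictures are saved under pics/ and viewed, about 8 in all and at most 12, crops included, and the job is handed in when it is done.

Besides the shell and the picture viewer there is one more tool, called after "Request:" in YAML: its name, and indented under it one key for each argument. send_rows: Moves the arm, as the interface text tells. Its arguments: {"type":"object","properties":{"moves":{"type":"array","items":{"type":"array","items":{"type":"array","items":{"type":"number"}}}},"grip":{"type":"number"}},"required":["moves"]}

```bash
mkdir -p pics
python3 - <<'E'
from cell import env
import cv2,numpy as np
for n in("scene","top"):
    c=env.read_camera(n); cv2.imwrite(f"pics/{n}0.png",c["image"][:,:,::-1]); print(n,c["mtx"].round(1).tolist(),c["T"].round(3).tolist())
    np.savez(f"{n}0.npz",**{k:c[k] for k in("image","mtx","T")})
    print([k for k in c])
    for t in("knob","knob_pointer","spindle_left_tip","tap_left","tap_right","burner_left","pan","cover","hob","cup","egg_cup","salt","mug"):
        try: print(t,[(np.round(d["xy"]).tolist(),round(d["confidence"],2)) for d in env.look_for(n,t)])
        except Exception as e: print(t,e)
print(env.state())
E
```

```text
scene [[384.2, 0.0, 279.7], [0.0, 384.2, 212.0], [0.0, 0.0, 1.0]] [[0.084, -0.693, 0.716, 1267.57], [0.996, 0.067, -0.051, -146.799], [-0.013, 0.718, 0.696, 811.861], [0.0, 0.0, 0.0, 1.0]]
['image', 'mtx', 'T']
knob [([190.0, 239.0], 0.8), ([231.0, 213.0], 0.57), ([222.0, 236.0], 0.52)]
knob_pointer [([223.0, 238.0], 0.82), ([189.0, 238.0], 0.8)]
spindle_left_tip [([227.0, 236.0], 0.33)]
tap_left [([394.0, 200.0], 0.56)]
tap_right [([311.0, 201.0], 0.73)]
burner_left [([365.0, 257.0], 0.71)]
pan [([310.0, 198.0], 0.69), ([313.0, 236.0], 0.6)]
cover [([410.0, 242.0], 0.73)]
hob [([365.0, 261.0], 0.81)]
cup [([141.0, 235.0], 0.75)]
egg_cup []
salt [([269.0, 186.0], 0.63), ([227.0, 237.0], 0.54)]
mug [([398.0, 174.0], 0.69)]
top [[419.5, 0.0, 289.3], [0.0, 419.5, 204.4], [0.0, 0.0, 1.0]] [[0.0, 0.982, -0.188, 358.963], [-1.0, 0.0, -0.0, -70.47], [-0.0, 0.188, 0.982, 1019.633], [0.0, 0.0, 0.0, 1.0]]
['image', 'mtx', 'T']
knob [([401.0, 212.0], 0.81), ([356.0, 254.0], 0.79), ([362.0, 213.0], 0.53)]
knob_pointer [([400.0, 214.0], 0.64), ([364.0, 213.0], 0.59), ([356.0, 257.0], 0.52)]
spind
[... 400 characters left out ...]
, ([309.0, 285.0], 0.73), ([363.0, 214.0], 0.36)]
{'t': 1.4, 'joints': array([-1.28061046e+00,  4.90893128e-01,  1.55891307e+00, -8.35053367e-06,
        1.09171485e+00, -1.05623979e-01]), 'qvel': array([-0.0011023 ,  0.00112884, -0.0003624 ,  0.00111945, -0.00313859,
        0.00105584]), 'tau': array([ 3.07238797e-04, -6.12463760e+01, -2.58427513e+01,  6.93420740e-02,
        4.45854419e-02, -1.32494984e-05]), 'eef_pos': array([ 240.97927485, -576.68147305,  222.66070724]), 'tcp_rot': array([ 3.14157773e+00, -7.04301557e-05, -1.17498263e+00]), 'ft_force': array([-0.32493736,  0.17414112,  0.37865261]), 'moment': array([-0.00962503, -0.00957098,  0.04008059]), 'opening': 0.9978200269754398}
```

Run:
```python
import cv2,numpy as np
a=cv2.imread("pics/scene0.png");b=cv2.imread("pics/top0.png")
cv2.imwrite("pics/a.png",cv2.resize(a,(800,600),interpolation=cv2.INTER_CUBIC))
b2=cv2.resize(b[120:320,90:500],None,fx=1.95,fy=1.95,interpolation=cv2.INTER_CUBIC);cv2.imwrite("pics/b.png",b2)
```

```text
(no output)
```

View pics/a.png

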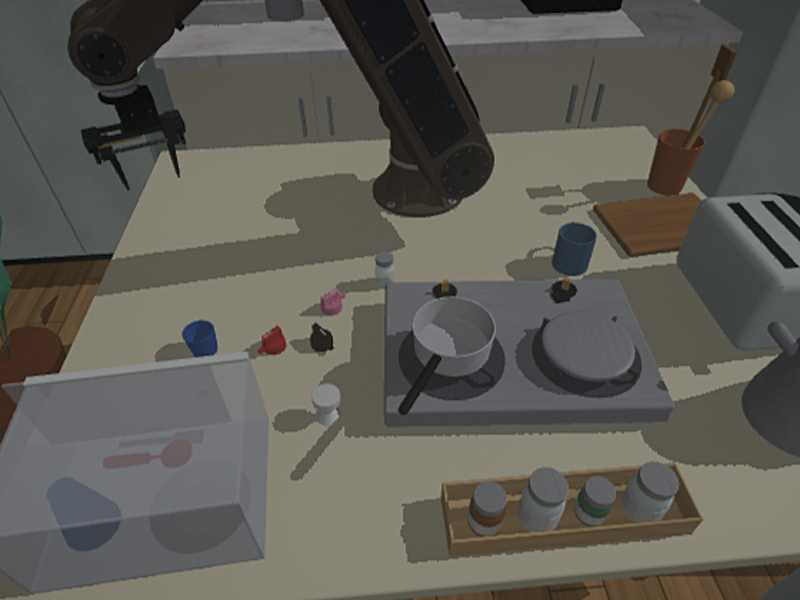

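View pics/b.png

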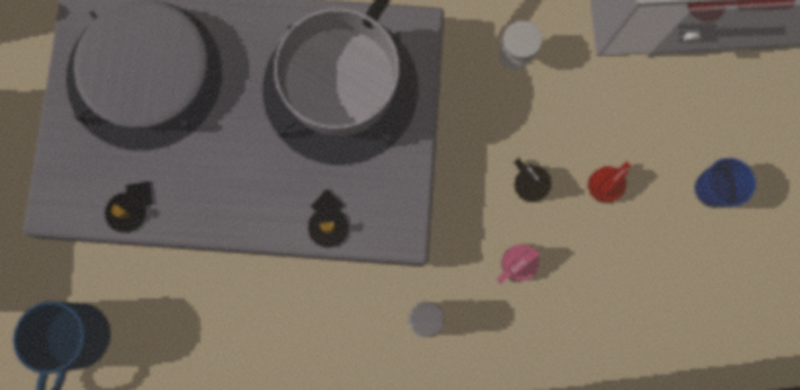

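View crops.

The pan stands on the right burner, so the target is the right spindle: top picture about (258,236), tab pointing roughly away from the robot. Knob candidates in the top picture are black (362,213), red (401,212) and pink (356,254). Black matches the description. Now a close crop of the black knob and the right tap.

Run:
```python
import cv2,numpy as np
b=cv2.imread("pics/top0.png");a=cv2.imread("pics/scene0.png")
def crop(im,x,y,w=36,h=36,s=11):
    c=cv2.resize(im[y:y+h,x:x+w],None,fx=s,fy=s,interpolation=cv2.INTER_CUBIC)
    c=cv2.convertScaleAbs(c,alpha=1.8)
    for i in range(0,w,5):
        cv2.putText(c,str(x+i),(i*s,10),0,.35,(0,255,0),1);cv2.line(c,(int((i+.5)*s),12),(int((i+.5)*s),18),(0,255,0),1)
    for i in range(0,h,5):
        cv2.putText(c,str(y+i),(0,int((i+.5)*s)),0,.35,(0,255,0),1)
    return c
cv2.imwrite("pics/c.png",np.hstack([crop(b,343,193),crop(b,240,208)]))
```

```text
(no output)
```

View pics/c.png

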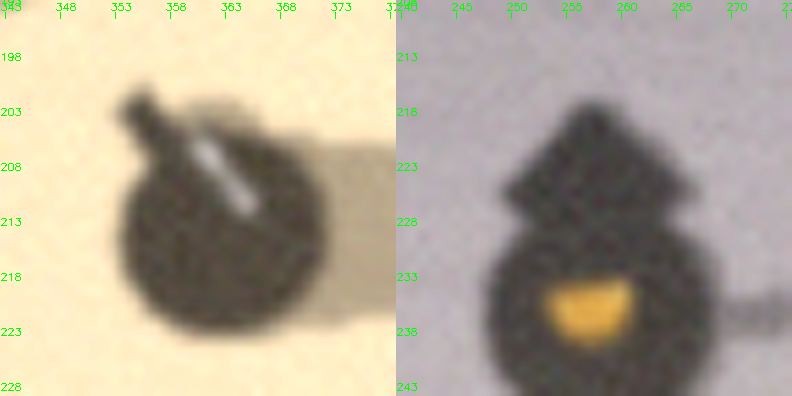

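The crop confirms the choice. The left half shows the black knob, with white line (361,206) to (365,212) and nose tip (355,202). The right half shows the right tap, with tab tip (257,218) and brass D at (257,236), flat on the up side. Next, a silhouette fit in both cameras.

```bash
cat > fit.py <<'E'
import cv2,numpy as np
from scipy.optimize import minimize
def proj(c,P):
    P=np.atleast_2d(P); Q=(P-c["T"][:3,3])@c["T"][:3,:3]; Q=Q*[1,-1,-1]
    q=Q@c["mtx"].T; return q[:,:2]/q[:,2:]
def ray(c,px,z):
    d=np.linalg.inv(c["mtx"])@[px[0],px[1],1.]; d=c["T"][:3,:3]@(d*[1,-1,-1]); o=c["T"][:3,3]
    return o+d*(z-o[2])/d[2]
A=np.linspace(0,2*np.pi,48,endpoint=False); C=np.c_[np.cos(A),np.sin(A)]
def prism(xy,z0,z1): xy=np.array(xy,float); return np.vstack([np.c_[xy,np.full(len(xy),z)] for z in(z0,z1)])
def box(x0,x1,w,z0,z1): return prism([(x0,-w),(x0,w),(x1,w),(x1,-w)],z0,z1)
KNOB=[prism(22*C,0,20),box(-20,20,6,20,42),box(15,36,3.5,12,20)]
TAP=[prism(24*C,60,64),prism([(22,-15),(22,15),(28,17),(46,0),(28,-17)],60,64)]
D=[prism([p for p in 7.5*C if p[0]<=2.5]+[(2.5,7.07),(2.5,-7.07)],88,88)]
def render(c,parts,x,y,yaw,z,win):
    x0,y0,w,h=win; s=8; m=np.zeros((h*s,w*s),np.uint8); R=np.array([[np.cos(yaw),-np.sin(yaw)],[np.sin(yaw),np.cos(yaw)]])
    for p in parts:
        W=np.c_[p[:,:2]@R.T+[x,y],p[:,2]+z]; q=(proj(c,W)-[x0,y0]+.5)*s-.5
        hull=cv2.convexHull(np.round(q*16).astype(np.int32)); cv2.fillConvexPoly(m,hull,255,shift=4)
    m=cv2.resize(m,(w,h),interpolation=cv2.INTER_AREA)/255.
    return cv2.GaussianBlur(m,(0,0),.6)
def fit(c,parts,p0,z,win,img):
    x0,y0,w,h=win; I=img[y0:y0+h,x0:x0+w]
    f=lambda p:((render(c,parts,p[0],p[1],p[2],z,win)-I)**2).sum()
    best=None
    for k in range(3):
        r=minimize(f,p0,method="Nelder-Mead",options=dict(initial_simplex=np.array(p0)+np.array([[0,0,0],[5,0,0],[0,5,0],[0,0,.3]])/(k+1),xatol=.01,fatol=1e-4)); p0=r.x
    return r.x,r.fun
def dark(im,lo,hi): g=im.max(2).astype(float); return np.clip((hi-g)/(hi-lo),0,1)
E
python3 - <<'E'
from fit import *
L=lambda n:dict(np.load(n+"0.npz")); t,s=L("top"),L("scene")
print("knob ray",ray(t,(362,214),10),"tip",ray(t,(257,236),88), ray(t,(355,202),16),ray(t,(257,218),62))
for n,c in(("top",t),("scene",s)):
    k=proj(c,ray(t,(362,214),20))[0].astype(int); p=proj(c,ray(t,(257,236),64))[0].astype(int)
    g=c["image"].max(2); print(n,k,p,"min",g[k[1]-15:k[1]+15,k[0]-15:k[0]+15].min(),"med",np.median(g[k[1]-15:k[1]+15,k[0]-15:k[0]+15]))
    r0=ray(t,(362,214),20); b=g[k[1]-15:k[1]+15,k[0]-15:k[0]+15]; print(np.percentile(b,[5,15,25,35,45,55,65,80]))
    print("knob",fit(c,KNOB,[r0[0],r0[1],.6],0,(k[0]-18,k[1]-18,36,36),dark(c["image"],40,85)))
    r1=ray(t,(257,236),64)
    im=c["image"].astype(float); o=np.clip((im[...,0]-im[...,2]-12)/50,0,1)
    print("tap",fit(c,TAP,[r1[0],r1[1],0],0,(p[0]-15,p[1]-20,31,36),np.maximum(dark(c["image"],40,85),np.clip(o*2,0,1))))
    r2=ray(t,(257,236),88)
    q=proj(c,r2)[0].astype(int); w=(q[0]-8,q[1]-8,17,17); oo=o[q[1]-8:q[1]+9,q[0]-8:q[0]+9]; o=o/max(oo.max(),.01)
    if n=="top": print("D",oo.max(),fit(c,D,[r2[0],r2[1],0],0,w,o))
E
```

```text
knob ray [ 528.95099343 -247.57271314   10.        ] tip [466.01509258   1.76386161  88.        ] [ 557.60305663 -230.40657113   16.        ] [510.73908467   4.40218433  62.        ]
top [362 214] [256 236] min 42 med 126.5
[ 46.    48.    61.    94.   105.55 140.   145.   147.  ]
knob (array([ 529.79449302, -249.97061068,    0.63700115]), np.float64(47.43684495177284))
tap (array([4.69110692e+02, 8.90106705e-01, 6.87751668e-02]), np.float64(9.367264238602559))
D 1.0 (array([4.68333952e+02, 1.47260477e+00, 1.31027671e-01]), np.float64(1.4447509462744823))
scene [225 234] [312 202] min 20 med 121.0
[ 33.    37.    63.75  92.   112.   133.   134.   135.  ]
knob (array([ 531.83661545, -250.64094734,    0.61101413]), np.float64(18.21888068469073))
tap (array([459.1018491 ,  -6.00360126,   1.02067796]), np.float64(82.59370841278937))
```

```bash
cat > go.py <<'E'
import sys,numpy as np
from cell import env
from scipy.spatial.transform import Rotation as R
def plan(x,y,z,psi):
    s=env.state(); Rc=R.from_euler("xyz",s["tcp_rot"]); Rt=R.from_euler("xyz",[np.pi,0,psi])
    d=Rc.inv().apply(np.array([x,y,z])-s["eef_pos"])/300; r=(Rc.inv()*Rt).as_rotvec()/(np.pi/2)
    print("shift",d.round(4).tolist(),"turn",r.round(4).tolist(),"t",round(s["t"],2),"pos",s["eef_pos"].round(1),"rot",s["tcp_rot"].round(3),"F",s["ft_force"].round(1),"op",round(s["opening"],3))
if __name__=="__main__": plan(*map(float,sys.argv[1:5]))
E
python3 go.py 530 -250.3 120 -0.95
```

```text
shift [-0.6324, -1.3084, 0.3421] turn [0.0, -0.0, -0.1432] t 1.4 pos [ 241.  -576.7  222.7] rot [ 3.142 -0.    -1.175] F [-0.3  0.2  0.4] op 0.998
```

Request:
send_rows:
  moves:
    - [[-0.45, -0.93, 0.2, 0, 0, -0.143], [-0.45, -0.93, 0.2, 0, 0, -0.143], [-0.45, -0.93, 0.2, 0, 0, -0.143], [-0.45, -0.93, 0.2, 0, 0, -0.143], [-0.45, -0.93, 0.2, 0, 0, -0.143], [-0.45, -0.93, 0.2, 0, 0, -0.143], [-0.45, -0.93, 0.2, 0, 0, -0.143], [-0.45, -0.93, 0.2, 0, 0, -0.143], [-0.45, -0.93, 0.2, 0, 0, -0.143], [-0.45, -0.93, 0.2, 0, 0, -0.143]]
  grip: 0

```text
t: 2.23
eef_pos: [447.1, -343.6, 162.5]
tcp_rot: [3.141, 0.0, -0.948]
ft_force: [-0.6, -0.2, -0.0]
opening: 0.501
```

```bash
python3 go.py 530 -250.3 80 -0.95
```

```text
shift [-0.0912, -0.406, 0.275] turn [0.0001, 0.0001, 0.0014] t 2.23 pos [ 447.1 -343.6  162.5] rot [ 3.141  0.    -0.948] F [-0.6 -0.2 -0. ] op 0.501
```

Request:
send_rows:
  moves:
    - [[-0.0912, -0.406, 0.1, 0, 0, 0], [-0.0912, -0.406, 0.1, 0, 0, 0], [-0.0912, -0.406, 0.275, 0, 0, 0], [-0.0912, -0.406, 0.275, 0, 0, 0], [-0.0912, -0.406, 0.275, 0, 0, 0], [-0.0912, -0.406, 0.275, 0, 0, 0], [-0.0912, -0.406, 0.275, 0, 0, 0]]

```text
t: 2.82
eef_pos: [529.3, -253.0, 81.2]
tcp_rot: [-3.141, -0.001, -0.951]
ft_force: [0.3, 0.8, 0.3]
opening: 0.497
```

Run:
```python
from fit import *
from cell import env
from go import plan
plan(530,-250.3,30,-.95)
o=[]
for n in("scene","top"):
    c=env.read_camera(n); q=proj(c,[530,-250,40])[0].astype(int)
    o.append(cv2.resize(c["image"][q[1]-35:q[1]+35,q[0]-35:q[0]+35,::-1],(400,400),interpolation=cv2.INTER_CUBIC))
cv2.imwrite("pics/d.png",cv2.convertScaleAbs(np.hstack(o),alpha=1.6))
```

```text
shift [-0.0063, -0.007, 0.1706] turn [-0.0002, -0.0007, -0.0009] t 2.82 pos [ 529.3 -253.    81.2] rot [-3.141e+00 -1.000e-03 -9.510e-01] F [0.3 0.8 0.3] op 0.497
```

View pics/d.png

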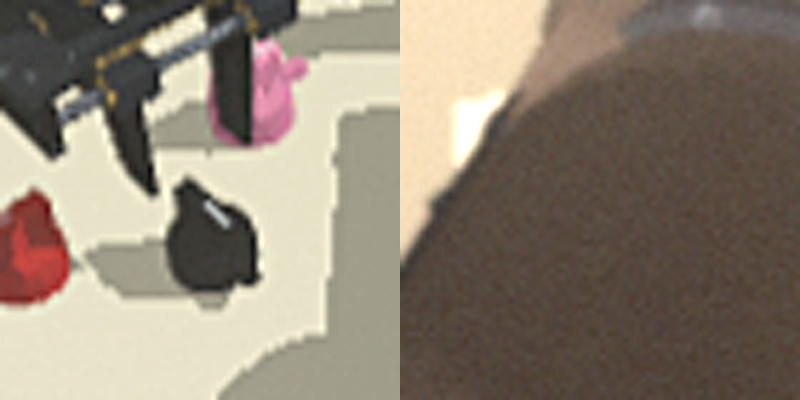

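The top view is blocked by the arm. In the scene crop the fingers, at (150,190) and (240,140), line up with the knob at (215,245). The jaws clear the red and pink look-alikes. Descending.

Request:
send_rows:
  moves:
    - [[0, 0, 0.06, 0, 0, 0], [0, 0, 0.12, 0, 0, 0], [0, 0, 0.155, 0, 0, 0], [0, 0, 0.1667, 0, 0, 0], [0, 0, 0.1667, 0, 0, 0], [0, 0, 0.1667, 0, 0, 0], [0, 0, 0.1667, 0, 0, 0]]

```text
t: 3.5
eef_pos: [529.9, -251.9, 31.1]
tcp_rot: [-3.141, -0.001, -0.951]
ft_force: [0.0, 0.2, 0.1]
opening: 0.499
```

Run:
```python
from fit import *
from cell import env
from go import plan
plan(530,-250.3,30,-.95)
c=env.read_camera("scene"); q=proj(c,[530,-250,40])[0].astype(int)
cv2.imwrite("pics/e.png",cv2.convertScaleAbs(cv2.resize(c["image"][q[1]-30:q[1]+30,q[0]-30:q[0]+30,::-1],(500,500),interpolation=cv2.INTER_CUBIC),alpha=1.8))
```

```text
shift [-0.0042, -0.0033, 0.0036] turn [-0.0003, -0.0009, -0.0004] t 3.5 pos [ 529.9 -251.9   31.1] rot [-3.141e+00 -1.000e-03 -9.510e-01] F [0.  0.2 0.1] op 0.499
```

View pics/e.png

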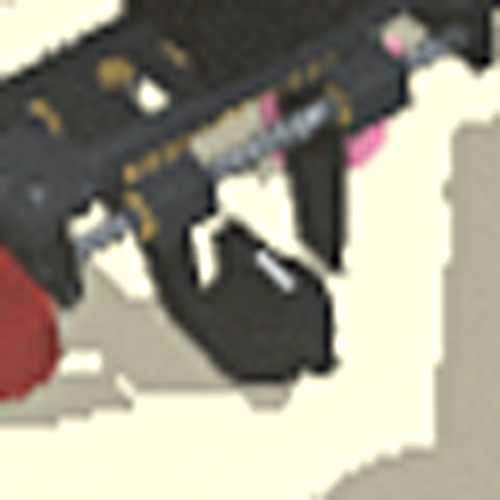

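The fingers straddle the bar and stand just above the skirt. Small correction, then close.

Request:
send_rows:
  moves:
    - [[-0.004, -0.004, 0.002, 0, 0, 0], [-0.004, -0.004, 0.002, 0, 0, 0], [-0.004, -0.004, 0.002, 0, 0, 0], [-0.004, -0.004, 0.002, 0, 0, 0], [-0.004, -0.004, 0.002, 0, 0, 0], [-0.004, -0.004, 0.002, 0, 0, 0], [-0.004, -0.004, 0.002, 0, 0, 0], [-0.004, -0.004, 0.002, 0, 0, 0]]
  grip: 1

```text
t: 4.22
eef_pos: [529.9, -249.8, 29.5]
tcp_rot: [3.142, -0.0, -0.95]
ft_force: [0.1, 0.9, 0.6]
opening: 0.124
```

Request:
send_rows:
  moves:
    - [[0, 0, -0.1, 0, 0, 0], [0, 0, -0.2, 0, 0, 0], [0, 0, -0.3, 0, 0, 0], [0, 0, -0.4, 0, 0, 0], [0, 0, -0.4, 0, 0, 0], [0, 0, -0.4, 0, 0, 0]]

```text
t: 4.72
eef_pos: [530.2, -250.1, 150.9]
tcp_rot: [-3.141, -0.003, -0.95]
ft_force: [-0.4, 0.3, -1.8]
opening: 0.126
```

```bash
python3 go.py 468.7 1.2 135 -1.48
```

```text
shift [-0.8009, -0.32, 0.0509] turn [-0.0012, -0.0016, 0.3372] t 4.72 pos [ 530.2 -250.1  150.9] rot [-3.141e+00 -3.000e-03 -9.500e-01] F [-0.4  0.3 -1.8] op 0.126
```

Gripped (12 mm opening). Moving over the right spindle.

Request:
send_rows:
  moves:
    - [[-0.8, -0.32, 0.0, 0, 0, 0.338], [-0.8, -0.32, 0.0, 0, 0, 0.338], [-0.8, -0.32, 0.0, 0, 0, 0.338], [-0.8, -0.32, 0.0, 0, 0, 0.338], [-0.8, -0.32, 0.05, 0, 0, 0.338], [-0.8, -0.32, 0.05, 0, 0, 0.338], [-0.8, -0.32, 0.05, 0, 0, 0.338], [-0.8, -0.32, 0.05, 0, 0, 0.338], [-0.8, -0.32, 0.05, 0, 0, 0.338], [-0.8, -0.32, 0.05, 0, 0, 0.338], [-0.8, -0.32, 0.05, 0, 0, 0.338]]

```text
t: 5.63
eef_pos: [468.8, 0.2, 134.2]
tcp_rot: [3.141, -0.0, -1.483]
ft_force: [-0.8, -0.7, -0.5]
opening: 0.124
```

Run:
```python
from fit import *
from cell import env
from go import plan
plan(468.7,1.2,135,-1.48)
o=[]
for n in("scene","top"):
    c=env.read_camera(n); np.savez(n+"1.npz",**c); q=proj(c,[470,1,100])[0].astype(int)
    o.append(cv2.resize(c["image"][q[1]-25:q[1]+25,q[0]-25:q[0]+25,::-1],(400,400),interpolation=cv2.INTER_CUBIC)); print(n,q-25)
cv2.imwrite("pics/f.png",cv2.convertScaleAbs(np.hstack(o),alpha=2))
plan(468.7,1.2,135,-1.48)
```

```text
shift [-0.0032, -0.0001, -0.0027] turn [0.0001, -0.0001, -0.0017] t 5.63 pos [4.688e+02 2.000e-01 1.342e+02] rot [ 3.141 -0.    -1.483] F [-0.8 -0.7 -0.5] op 0.124
scene [286 168]
top [231 208]
shift [-0.0031, -0.0004, -0.0021] turn [0.0001, -0.0001, -0.0018] t 5.73 pos [4.686e+02 3.000e-01 1.344e+02] rot [ 3.141 -0.    -1.483] F [-0.4 -0.2  0.1] op 0.126
```

View pics/f.png

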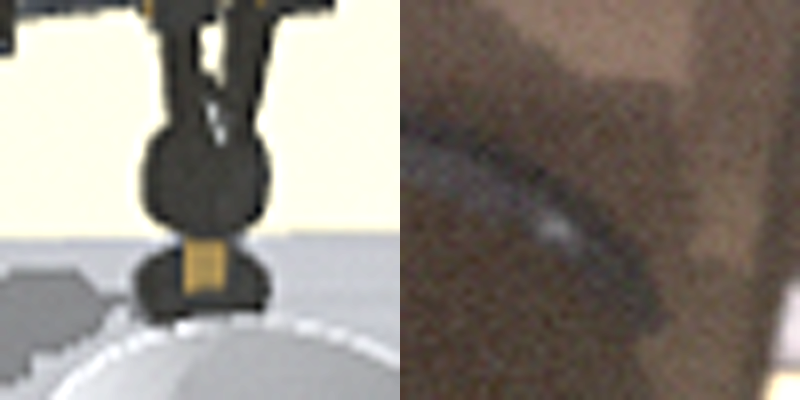

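In the scene crop the knob skirt centre is at column ≈206 and the spindle at ≈204, so they are nearly aligned. The top view is blocked again. Fitting both numerically in the scene camera.

Run:
```python
from fit import *
s0,s1,t0=[dict(np.load(n+".npz")) for n in("scene0","scene1","top0")]
# knob skirt in hand
z=134.2-29.5
q=proj(s1,[469,0.5,z+8])[0].round().astype(int)
im=dark(s1["image"],40,85); print(s1["image"].max(2)[q[1]-10:q[1]+16,q[0]].tolist())
for top in(6,4,2):
    w=(q[0]-14,q[1]-top,28,top+8)   # lower half of the skirt, above spindle
    print("knob hand",fit(s1,KNOB[:1]+KNOB[2:],[469,.5,.1],z,w,im),w)
# brass spindle
for n,c in(("s0",s0),("s1",s1)):
    i=c["image"].astype(float); o=np.clip((i[...,0]-i[...,2]-15)/45,0,1)
    p=proj(c,[469,1,76])[0].round().astype(int)
    print(n,"brass max",o[p[1]-6:p[1]+6,p[0]-6:p[0]+6].max(), (i[...,0]-i[...,2])[p[1]-8:p[1]+7,p[0]].tolist())
    if n=="s0":
        S=[prism(D[0][:len(D[0])//2,:2],64,88)]
        r=lambda x:x
        f=lambda v:((render(c,S,v[0],v[1],.09,0,(p[0]-8,p[1]-10,16,20))-o[p[1]-10:p[1]+10,p[0]-8:p[0]+8])**2).sum()
        m=minimize(f,[469,1],method="Nelder-Mead",options=dict(initial_simplex=[[469,1],[473,1],[469,4]])); print(m.x,m.fun)
    cols=o[p[1]-2:p[1]+2].mean(0)[p[0]-8:p[0]+9]; print("brass col centroid",(cols*np.arange(p[0]-8,p[0]+9)).sum()/cols.sum(),proj(c,[468.7,1.2,76])[0])
print("proj slope px/mm y",proj(s0,[469,2,76])-proj(s0,[469,1,76]),"x",proj(s0,[470,1,76])-proj(s0,[469,1,76]))
# knob on the counter in scene and top with shading-free lower half for reference
```

```text
[40, 93, 94, 60, 43, 28, 28, 31, 33, 31, 33, 31, 31, 30, 31, 31, 28, 33, 70, 86, 83, 82, 85, 73, 44, 33]
knob hand (array([ 4.68462498e+02, -7.11261891e-01,  3.01054351e-02]), np.float64(7.823613576144281)) (np.int64(298), np.int64(184), 28, 14)
knob hand (array([ 4.67960318e+02, -6.83895355e-01,  5.31646528e-02]), np.float64(3.811577595421164)) (np.int64(298), np.int64(186), 28, 12)
knob hand (array([ 4.67839301e+02, -5.89853981e-01,  5.24409141e-02]), np.float64(2.44351102872241)) (np.int64(298), np.int64(188), 28, 10)
s0 brass max 1.0 [18.0, 17.0, 15.0, 29.0, 57.0, 58.0, 44.0, 35.0, 38.0, 37.0, 40.0, 31.0, 9.0, -2.0, 1.0]
[4.68432037e+02 1.18392944e-01] 7.057300570833007
brass col centroid 310.95294117647063 [311.38990515 199.70554039]
s1 brass max 0.7111111111111111 [2.0, 2.0, 1.0, 3.0, 1.0, 2.0, 30.0, 42.0, 39.0, 39.0, 40.0, 33.0, 9.0, -3.0, 0.0]
brass col centroid 311.00808080808076 [311.38990515 199.70554039]
proj slope px/mm y [[ 0.34916986 -0.02315241]] x [[0.05024176 0.2359144 ]]
```

Both cameras agree: move the knob about +0.8 mm in y and +0.2 mm in x. Correct that and descend to just above the tip.

Request:
send_rows:
  moves:
    - [[-0.0026, -0.001, 0.0, 0, 0, 0], [-0.0026, -0.001, 0.02, 0, 0, 0], [-0.0026, -0.001, 0.04, 0, 0, 0], [-0.0026, -0.001, 0.044, 0, 0, 0], [-0.0026, -0.001, 0.044, 0, 0, 0], [-0.0026, -0.001, 0.044, 0, 0, 0], [-0.0026, -0.001, 0.044, 0, 0, 0], [-0.0026, -0.001, 0.044, 0, 0, 0]]

```text
t: 6.4
eef_pos: [468.7, 2.1, 121.4]
tcp_rot: [-3.141, -0.0, -1.481]
ft_force: [0.8, -0.9, -0.4]
opening: 0.123
```

Request:
send_rows:
  moves:
    - [[0, 0, 0.005, 0, 0, 0], [0, 0, 0.01, 0, 0, 0], [0, 0, 0.015, 0, 0, 0], [0, 0, 0.02, 0, 0, 0], [0, 0, 0.022, 0, 0, 0], [0, 0, 0.022, 0, 0, 0], [0, 0, 0.022, 0, 0, 0]]

```text
t: 6.98
eef_pos: [468.7, 2.1, 114.7]
tcp_rot: [3.141, -0.0, -1.481]
ft_force: [-0.1, 0.7, -0.5]
opening: 0.122
```

No force at about 3 mm past the tip's height, so the knob seems to be going on. Continue gently.

Request:
send_rows:
  moves:
    - [[0, 0, 0.006, 0, 0, 0], [0, 0, 0.012, 0, 0, 0], [0, 0, 0.018, 0, 0, 0], [0, 0, 0.018, 0, 0, 0], [0, 0, 0.018, 0, 0, 0]]

```text
t: 7.4
eef_pos: [468.6, 2.1, 109.2]
tcp_rot: [3.141, -0.0, -1.481]
ft_force: [0.0, -0.3, -0.9]
opening: 0.123
```

Run:
```python
from fit import *
from cell import env
from go import plan
plan(468.7,1.2,95,-1.48)
c=env.read_camera("scene"); q=proj(c,[470,1,90])[0].astype(int)
cv2.imwrite("pics/g.png",cv2.convertScaleAbs(cv2.resize(c["image"][q[1]-25:q[1]+25,q[0]-25:q[0]+25,::-1],(500,500),interpolation=cv2.INTER_CUBIC),alpha=2))
```

```text
shift [0.0029, -0.0001, 0.0472] turn [0.0002, -0.0, -0.0008] t 7.4 pos [468.6   2.1 109.2] rot [ 3.141 -0.    -1.481] F [ 0.  -0.3 -0.9] op 0.123
```

View pics/g.png

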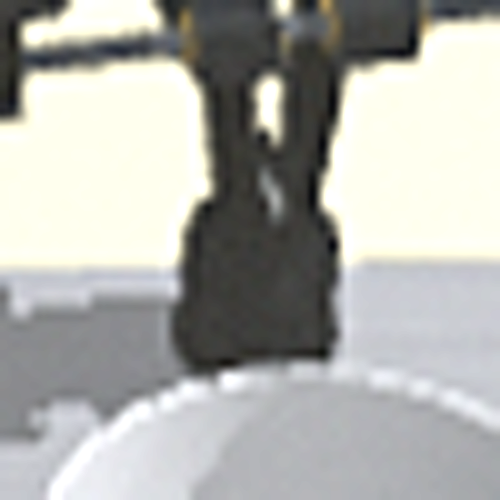

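The picture shows the skirt sitting low over the collar (both near column 255), with no brass visible. The knob is going on with no force. Continue to the bore's end, expected at TCP ≈101.5.

Request:
send_rows:
  moves:
    - [[0, 0, 0.006, 0, 0, 0], [0, 0, 0.012, 0, 0, 0], [0, 0, 0.018, 0, 0, 0], [0, 0, 0.022, 0, 0, 0], [0, 0, 0.022, 0, 0, 0], [0, 0, 0.022, 0, 0, 0]]

```text
t: 7.95
eef_pos: [468.6, 2.1, 102.6]
tcp_rot: [3.141, -0.0, -1.481]
ft_force: [-0.0, -0.2, -1.0]
opening: 0.123
```

Request:
send_rows:
  moves:
    - [[0, 0, 0.004, 0, 0, 0], [0, 0, 0.008, 0, 0, 0], [0, 0, 0.01, 0, 0, 0], [0, 0, 0.01, 0, 0, 0], [0, 0, 0.01, 0, 0, 0]]

```text
t: 8.37
eef_pos: [468.8, 2.1, 99.9]
tcp_rot: [-3.141, -0.0, -1.481]
ft_force: [0.4, 0.2, 5.1]
opening: 0.127
```

Contact exactly where expected, at about 5 N. Press in to the stop.

Request:
send_rows:
  moves:
    - [[0, 0, 0.005, 0, 0, 0], [0, 0, 0.01, 0, 0, 0], [0, 0, 0.014, 0, 0, 0], [0, 0, 0.017, 0, 0, 0], [0, 0, 0.017, 0, 0, 0], [0, 0, 0.017, 0, 0, 0]]

```text
t: 8.87
eef_pos: [468.9, 2.0, 95.3]
tcp_rot: [-3.141, -0.0, -1.481]
ft_force: [-2.5, 0.6, 14.9]
opening: 0.128
```

Run:
```python
from fit import *
from cell import env
from go import plan
plan(468.7,1.2,95,-1.48)
c=env.read_camera("scene"); q=proj(c,[470,1,90])[0].astype(int)
cv2.imwrite("pics/h.png",cv2.convertScaleAbs(cv2.resize(c["image"][q[1]-25:q[1]+25,q[0]-25:q[0]+25,::-1],(500,500),interpolation=cv2.INTER_CUBIC),alpha=2))
```

```text
shift [0.0027, 0.0008, 0.0012] turn [-0.0006, -0.0002, -0.0008] t 8.87 pos [468.9   2.   95.3] rot [-3.141 -0.    -1.481] F [-2.5  0.6 14.9] op 0.128
```

View pics/h.png

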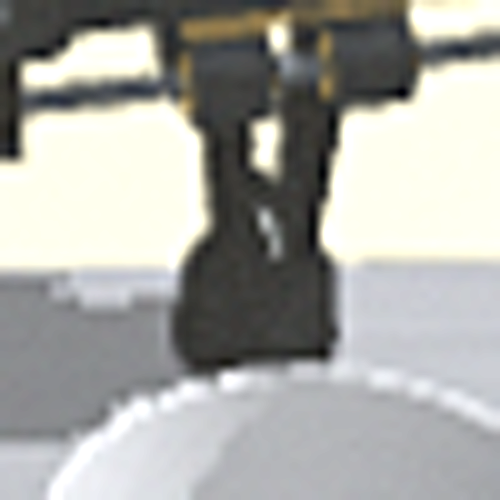

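The knob has merged down onto the collar, and the force is 15 N at 95.3 mm, which is the stop. A touch more for margin, settle, then hand in.

Request:
send_rows:
  moves:
    - [[0, 0, 0.003, 0, 0, 0], [0, 0, 0.003, 0, 0, 0], [0, 0, 0.003, 0, 0, 0], [0, 0, 0.003, 0, 0, 0], [0, 0, 0.003, 0, 0, 0], [0, 0, 0.003, 0, 0, 0]]

```text
t: 9.42
eef_pos: [468.9, 2.1, 95.2]
tcp_rot: [-3.14, -0.0, -1.481]
ft_force: [-6.0, 1.5, 27.3]
opening: 0.122
```

```bash
python3 -c "
from cell import env
s=env.state();print(s['t'],s['eef_pos'],s['ft_force'])
print([(d['xy'],d['confidence']) for n in ['scene'] if env.read_camera(n) is not None for t in ('pan','cup','salt','mug') for d in env.look_for(n,t)[:1]])
print(env.job_done())"
```

```text
9.4167 [468.90995372   2.06470008  95.17680188] [-6.04949753  1.50730103 27.26922676]
[([311.5, 236.1], 0.96), ([139.5, 237.3], 0.81), ([267.8, 188.0], 0.68), ([313.4, 199.5], 0.49)]
the job is handed in; nothing more can be done
None
```

The knob is on the right spindle, under the pan's burner, and pressed fully in. I handed the job in at about 9.4 s with the fingers still holding it; no verdict is reported.

- **Knob and fit:** I picked the black knob and left the red and pink look-alikes alone. I turned it to about 0.09 rad, and it slid on without resistance.
- **Last checks:** The spring took up at the expected bore-end height. The hard stop came at TCP z = 95.2 mm, where about 95.5 was predicted, with 27 N of push and the grip closed on the bar.
- **Other things:** The network found the pan, cup and salt within 2 to 3 pixels of their earlier places. I did not re-check the cover or the egg cup at the end.
- **Disagreements:**
  - The final y was 2.1 mm, while the image fits gave about 1.0 mm. The force-free insertion suggests this is tool and camera calibration error.
  - The final mug detection, at (313,200) with confidence 0.49, landed on the tap and is most likely false. The arm never went near the mug.
  - The top camera was blocked by the arm during the insertion, so only the scene camera, the forces and the heights confirm the fit.

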